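# Clamp the tube rack in the mixer with its ratchet lever

## Robot

A 6-joint arm with a two-finger parallel gripper is mounted at the origin on the work surface. World frame = base frame: x ahead of the robot, y to its left, z up, the work surface at z = 0. Lengths are in m, angles in rad, forces in N, time in s.
With the tool pointing down it reaches from about 0.325 to 0.85 m from the base axis. Payload 15.5 kg.
Tool frame: the origin (TCP) lies at the very end of the fingers, on their centre line; the grasp point (between the pads) lies 19 mm behind it; z points along the fingers, y is the direction in which the jaws open and shut (so a half turn about z gives the same grasp; the last joint's range is limited). The gripper opens to 91 mm and grips with 3 to 60 N. Pads are 32 mm wide; open, the fingers measure 118 mm over their backs; the gripper's body (76 mm by 178 mm) begins 60 mm behind the grasp point.
Start: joints at [-1.337, 0.494, 1.345, -0, 1.302, -0.096], TCP at [0.202, -0.592, 0.214] pointing down, gripper open.
Joint ranges: [-2.91, 2.91], [-0.82, 2.16], [0.22, 2.67], [-1.22, 4.37], [0.12, 2.79], [-3.08, 3.08]. Speed limits (rad/s): [1.89, 1.89, 2.57, 3.01, 3.01, 3.01].

## Interface

Orientations are given as a unit quaternion [w, x, y, z].
In Python, from rig import state, grab_frame, camera_model, job_done, look_for, regions_of, tip_of gives the robot as it stands.
- The arm moves only by the shell command python3 -m crank 'ROWS' [OPENING]. ROWS is JSON, one flat list of numbers, 6 for each row, row after row: the shift along the tool's x, y, z in cm, then the turn, a rotation vector about the tool's x, y, z in rad. In form: [tx, ty, tz, rx, ry, rz, tx, ty, tz, rx, ry, rz, ...]. A call has 1 to 20 rows; each row shifts and turns the commanded pose from where the row before left it, along the tool's axes as they then stand; what a row does not reach is not made up. A row lasts 1/8 s, in which the tool goes at most 62.5 mm and 10.7 degrees, less where a joint would pass 70% of its speed; a pose out of reach is approached as far as the arm can. A call is refused whole if a number of a shift passes 6.25 or a number of a turn 0.188, either way. A call with a gripper value outside its range is refused whole. OPENING is the gripper command: -1 is shut, 1 is fully open, values between are in proportion, set as the call begins (- or left out, the last holds). The fingers move at their own pace and stop on an object; the grip force is fixed at half the most. Time passes only in rows, so rows that do not move let the fingers close. It gives the time, the measured TCP pose, the force and the opening at its end, in the units of the state.
- state(): the state, without advancing time (a new reading comes with each control period).
- grab_frame(name): name is "side" or "top" or "wrist"; returns (picture, depth): 420x560x3 uint8, red, green, blue; 420x560 float32, m along the optical axis (not along the pixel's ray), 0 where there is no reading.
- camera_model(name): a dict with "intrinsics" (3x3 intrinsics, pixels), "R" (3x3) and "t" (3): a world point X has camera coordinates R X + t. Camera axes: x right, y down, z forward; pixel columns grow to the right and rows downward; lengths in m; the calibration is good to about 2 mm. A picture is of the moment at which its call begins: read the wrist's pose just before it. camera_model takes no time and is no camera call; for the wrist camera it gives the pose at the moment of the call.
- job_done(): hands the job in, once; it reports no verdict.
Trained networks look in the newest picture that a camera, given by its name, has taken for a name from the list of things; names that differ only in an ending like _2 or _b are one class to them, and where a whole thing is asked for, a point or a joint stands for the part that bears it (a point fixed in the world has none). Each returns a list of dicts, best first, with "score" (0 to 1); they miss things now and then, are a little off and sometimes report something else, mostly with a low value. They report only what shows in the picture. A call takes as long as a camera call. They do not tell look-alikes from the thing itself.
- look_for(query, camera): "centre" ([column, row] in pixels, amid what is visible of it).
- regions_of(query, camera): "region" (420x560 bool, what is visible of it) and "centre" ([column, row] in pixels, amid what is visible of it).
- tip_of(query, camera): "centre" ([column, row] in pixels: a listed point, or the origin of a listed thing).
The state is a dict: "clock": time; "qpos": joint angles; "qd": joint speeds; "effort": joint torques, N m; "position": TCP position; "tool_rot": TCP orientation; "force": force on the tool from outside, world axes, zero at the start; "ft_torque": the same for the moment, N m; "width": finger opening in m.
Only numpy, scipy, OpenCV 4.12 (cv2) and the standard library are available. Lean on these libraries where they do the work, as an engineer would, in place of code of your own. Each camera call takes 0.05 s, during which the arm holds its last target.

## Task

Clamp the rack of tubes in the mixer for its run: with the ratchet lever, wind the sprung pressure plate down onto the tube caps until its four springs are about half squeezed, never squeezed solid. The lever grips one way and runs loose the other, and it may have been left set for lifting: try it both ways, and if it grips on the lifting way, flip the little reversing lever on its head over to the other side. Leave the rack in its place and do not disturb the other things on the bench.

Things in the scene. Friction and masses are not known exactly. Their poses are not given: they have to be found in the camera images.
- mixer: Fixed mixer: white base 230 x 280 x 68 mm, metal platform above (top 82 mm). Origin: centre of its underside, on the bench under the spindle axis; x to its rear, y to its left; yaw varies. Two 20 mm columns at y = +-115 mm, 286 mm high, carry a cross-beam 40 mm wide along y, top 250 mm. Only the ratchet lever, the spindle's square end (13 mm, to 298 mm) and the column ends stand above the beam.
- spindle (a joint): Angle in rad of the upright clamp spindle, positive anticlockwise from above. Clockwise (negative) lowers carriage and pressure plate 4 mm per rad, anticlockwise raises them. Stiff (0.5 N m): turns only when the ratchet lever drives it. Range -5.5 to 3, starts between -0.3 and 0.9; at 0 the plate hangs about 3 mm above the caps.
- ratchet_lever (a joint): Lever angle in rad about the spindle, positive anticlockwise from above, 0 = pointing to the mixer's front (-x), stops at +-1.35; stays where left. Steel head 72 mm across, 256-278 mm high; 20 mm arm, top 273 mm. One way it grips the spindle after up to 0.4 rad lost motion (about 5 N at the grip), the other way it clicks loose (2 N). Which way is unmarked and varies; the reversing lever swaps it.
- lever_grip (a point): Mid-height of the ratchet lever's upright black grip: round, 24 mm diameter, from 272 to 319 mm high, 130 mm from the spindle axis; this point is 298 mm high. The grip does not spin on the lever: turn the gripper with it or let it slip.
- selector_pivot (a point): Pivot of the reversing lever, on top of the ratchet lever's head (a disc 20 mm across, to 285 mm high), on its centre line 40 mm from the spindle axis towards the grip; this point is 292 mm high. Moves with the ratchet lever.
- selector_tip (a point): Point on the reversing lever, 30 mm out from its pivot: a dark fin 8 mm thick, 2-34 mm out towards the grip, 280-294 mm high. It leans 9 mm (4 mm on a tooth) to one side of the ratchet lever's centre line. Pushed sideways (1 N) 3 mm past the centre line it snaps over and reverses the ratchet, but only unloaded: swing the lever a little the loose way first. Which side is which is unmarked.
- pressure_plate (a joint): Squeeze of the four springs between carriage and pressure plate, in m: 0 while the plate (120 x 150 x 6 mm) hangs free; once it bears on the caps it grows 4 mm per rad of spindle; 0.016 = solid, 0.008 = half squeezed. All four together 2 N per mm. The bolt heads over the springs rise out of the carriage by this amount.
- tube_rack: Loose white rack 108 x 142 mm with 30 purple-capped tubes, 83 mm high over the caps, 0.4 kg, on the platform between low fences under the pressure plate; origin: centre of its underside. Stays where it is.
- reagent_bottle: Bystander: white capped bottle, 60 mm across, 130 mm high; origin: centre of its underside.
- slide_box: Bystander: black slide box 95 x 80 x 35 mm; origin: centre of its underside.
- beaker: Bystander: clear beaker, 68 mm across, 85 mm high; origin: centre of its underside.
Things that resemble listed ones, but are neither listed nor needed, are in the scene too. Leave any red look-alike of the tube_rack alone.

How it is judged:
At the end, for the whole second after the job is handed in: The pressure plate bears on the caps with its springs squeezed 4.5 to 11.5 mm (half is 8 mm), and the rack stands level and at rest on the platform, within 6 mm of the mixer's centre (value of joint pressure_plate between 0.0045 and 0.0115 m and z of tube_rack in the frame of mixer between 0.079 and 0.086 m and horizontal distance between tube_rack and mixer below 0.006 m and angle between tube_rack's own z axis and vertical below 0.05 rad and linear speed of tube_rack below 0.01 m/s); the robot touches nothing.
It fails at once if the springs are squeezed solid (over 15 mm) (value of joint pressure_plate above 0.015 m).
It fails at once if the reagent bottle is shifted more than 25 mm (distance of reagent_bottle from where it was at the start of the episode above 0.025 m).
It fails at once if the slide box is shifted more than 25 mm (distance of slide_box from where it was at the start of the episode above 0.025 m).
It fails at once if the beaker is shifted more than 25 mm (distance of beaker from where it was at the start of the episode above 0.025 m).
It also fails if it takes over 72 s, if anything falls off the work surface, if the arm or the gripper's body presses on something with over 40 N, if the wrist force passes 120 N, or if a joint passes its speed limit or range.

## Working session

There is one attempt and no reset: what is moved stays moved. The work goes in short steps, Python scripts to look and compute and a shell command to move; the robot and the scene stay as the last step left them, time stands still between calls to the robot, and variables do not carry over. Pictures are saved under pics/ and viewed, and the job is handed in when it is done.

```bash
mkdir -p pics; ls; cat > h.py <<'E'
import numpy as np, cv2
from rig import *
def save(im,n): cv2.imwrite('pics/'+n+'.png', cv2.cvtColor(im,cv2.COLOR_RGB2BGR))
def ray(cam,px,z):
    m=camera_model(cam);K=np.array(m['intrinsics']);R=np.array(m['R']);t=np.array(m['t'])
    d=R.T@np.linalg.solve(K,[px[0],px[1],1.]);c=-R.T@t
    return c+d*(z-c[2])/d[2]
def proj(cam,X):
    m=camera_model(cam);p=np.array(m['intrinsics'])@(np.array(m['R'])@np.array(X)+np.array(m['t']));return p[:2]/p[2]
E
python3 - <<'E'
from h import *
np.set_printoptions(precision=3,suppress=True)
print(state())
for c in ['top','side','wrist']:
    save(grab_frame(c)[0],c+'0')
    m=camera_model(c); print(c,-np.array(m['R']).T@m['t'],np.array(m['R'])[2])
for q,z in [('mixer',0),('lever_grip',.298),('selector_pivot',.292),('selector_tip',.292)]:
    for c in ['top','side']:
        for r in tip_of(q,c)[:3]: print(q,c,r['score'],r['centre'],ray(c,r['centre'],z))
E
```

```text
pics
{'clock': 0.0, 'qpos': array([-1.338,  0.494,  1.346, -0.   ,  1.303, -0.095]), 'qd': array([-0.001, -0.   ,  0.001, -0.001, -0.001, -0.   ]), 'effort': array([  0.002, -87.881, -38.186,   0.071,   0.053,  -0.   ]), 'position': array([ 0.202, -0.591,  0.213]), 'tool_rot': array([-0.001,  0.987,  0.164, -0.   ]), 'force': array([-0.17 , -0.128,  0.095]), 'ft_torque': array([-0.031,  0.072, -0.018]), 'width': 0.09118492731785938}
top [ 0.418 -0.031  1.384] [ 0.105  0.029 -0.994]
side [-0.053  1.127  1.045] [ 0.384 -0.736 -0.558]
wrist [ 0.27  -0.567  0.385] [-0.245 -0.083 -0.966]
mixer side 0.66 [278.9, 237.4] [ 0.608 -0.114  0.   ]
mixer side 0.33 [316.5, 175.7] [ 0.674 -0.557  0.   ]
lever_grip top 0.76 [311.4, 232.9] [ 0.479 -0.085  0.298]
lever_grip side 0.9 [314.8, 176.8] [ 0.468 -0.068  0.298]
selector_pivot top 0.87 [321.0, 195.8] [ 0.568 -0.109  0.292]
selector_pivot side 0.66 [292.2, 163.4] [ 0.567 -0.118  0.292]
selector_tip top 0.67 [315.8, 209.9] [ 0.534 -0.096  0.292]
selector_tip side 0.58 [296.0, 169.6] [ 0.539 -0.089  0.292]
selector_tip side 0.38 [197.5, 352.9] [0.385 0.621 0.292]
```

View pics/top0.png

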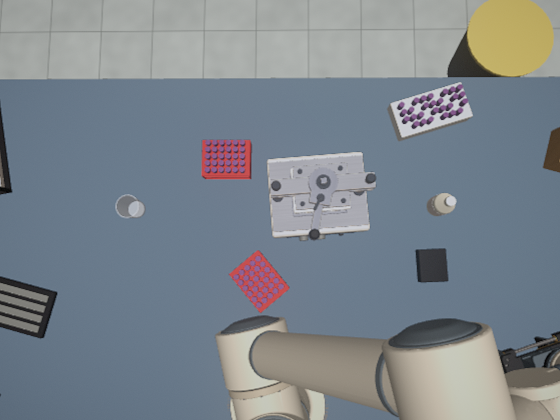

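View pics/side0.png

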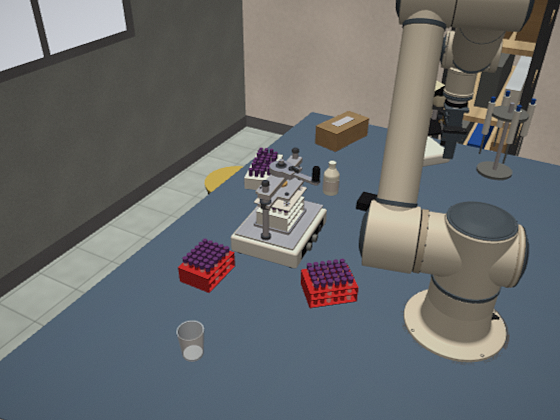

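```bash
python3 - <<'E'
import cv2
a=cv2.imread('pics/top0.png')[120:280,220:420];cv2.imwrite('pics/top0z.png',cv2.resize(a,None,fx=4,fy=4,interpolation=2)[:600])
a=cv2.imread('pics/side0.png')[130:290,190:390];cv2.imwrite('pics/side0z.png',cv2.resize(a,None,fx=3.7,fy=3.7,interpolation=2)[:600])
E
```

```text
(no output)
```

View pics/top0z.png

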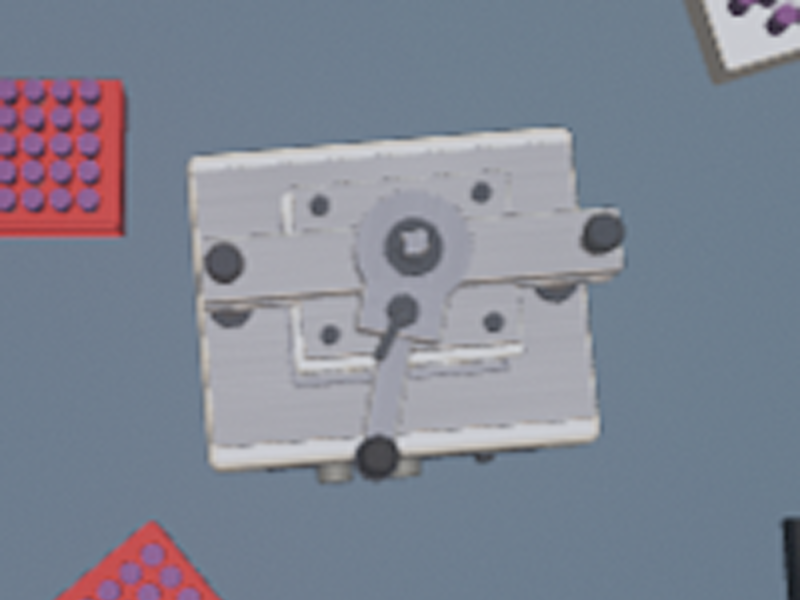

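View pics/side0z.png

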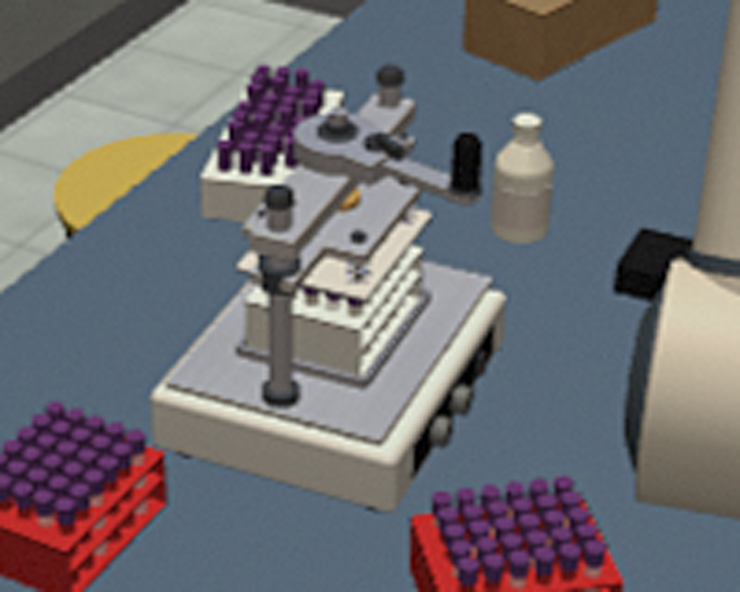

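The top view shows the spindle at about (323,180), the grip at (314,234), and column ends at (276,185) and (370,178). The reversing fin leans to image-left, which is the clockwise side.

```bash
python3 - <<'E'
from h import *
np.set_printoptions(precision=4,suppress=True)
P=lambda u,v,z:ray('top',(220+u/4,120+v/4),z)
cl=P(225,262,.286);cr=P(602,232,.286);sp=P(413,242,.298);g=P(377,456,.319)
print(cl,cr,(cl+cr)/2,np.linalg.norm(cl-cr),sp,g,np.linalg.norm((g-sp)[:2]))
d=cl-cr; yaw=np.arctan2(-d[0],d[1]); v=g-sp; la=np.arctan2(-v[1],-v[0])
print('yaw',yaw,'lever',la-yaw)
s=state();R=s['tool_rot']; print(s['position'])
from scipy.spatial.transform import Rotation as Ro
print(Ro.from_quat(np.roll(R,-1)).as_matrix())
E
```

```text
[ 0.5933 -0.0016  0.286 ] [ 0.6118 -0.2276  0.286 ] [ 0.6025 -0.1146  0.286 ] 0.22680052807350623 [ 0.6035 -0.1136  0.298 ] [ 0.4751 -0.0907  0.319 ] 0.13047534334736452
yaw 0.08147370544423528 lever -0.25830701322347344
[ 0.2018 -0.5915  0.2139]
[[ 0.9464  0.3229 -0.    ]
 [ 0.3229 -0.9464  0.    ]
 [ 0.     -0.     -1.    ]]
```

```bash
python3 -m crank '[0,0,-3,0,0,0.168, 0,0,-3,0,0,0.168, 0,0,-3,0,0,0.168, 0,0,-3,0,0,0, 0,0,-3,0,0,0]'; python3 -m crank '[1.13,-3.38,0,0,0,0, 1.13,-3.38,0,0,0,0, 1.13,-3.38,0,0,0,0, 1.13,-3.38,0,0,0,0, 1.13,-3.38,0,0,0,0, 1.13,-3.38,0,0,0,0, 1.13,-3.38,0,0,0,0, 1.13,-3.38,0,0,0,0, 1.13,-3.38,0,0,0,0, 1.13,-3.38,0,0,0,0, 1.13,-3.38,0,0,0,0, 1.13,-3.38,0,0,0,0, 1.13,-3.38,0,0,0,0, 1.13,-3.38,0,0,0,0, 1.13,-3.38,0,0,0,0, 0,0,0,0,0,0]'
python3 - <<'E'
from h import *
np.set_printoptions(precision=4,suppress=True)
s=state();print(s)
im=grab_frame('wrist')[0];save(im,'w1')
for q,z in [('lever_grip',.298),('selector_pivot',.292),('selector_tip',.292)]:
        for r in tip_of(q,'wrist')[:2]: print(q,r['score'],r['centre'],ray('wrist',r['centre'],z))
E
```

```text
clock: 1.18
position: [0.2018, -0.5914, 0.3649]
tool_rot: [-0.0, 0.996, -0.088, 0.0]
force: [0.1, 0.1, -0.1]
width: 0.0912
clock: 3.18
position: [0.4577, -0.1202, 0.3639]
tool_rot: [-0.0, 0.996, -0.086, 0.0]
force: [-1.5, -1.1, 0.1]
width: 0.0913
{'clock': 3.175, 'qpos': array([-0.3833,  0.1497,  1.4531,  0.0004,  1.5387,  1.36  ]), 'qd': array([-0.0488, -0.0042,  0.0064, -0.0148, -0.0012, -0.0439]), 'effort': array([  3.2142, -58.3264, -43.2244,   0.5189,  -0.0739,   1.1975]), 'position': array([ 0.4577, -0.1202,  0.3639]), 'tool_rot': array([-0.0002,  0.9963, -0.0862,  0.0001]), 'force': array([-1.5094, -1.0663,  0.142 ]), 'ft_torque': array([0.0303, 0.0122, 0.0178]), 'width': 0.09127611096848183}
lever_grip 0.7 [240.4, 201.2] [ 0.4778 -0.094   0.298 ]
selector_pivot 0.68 [239.6, 83.9] [ 0.5657 -0.1115  0.292 ]
selector_tip 0.67 [226.8, 126.5] [ 0.537  -0.0955  0.292 ]
```

View pics/w1.png

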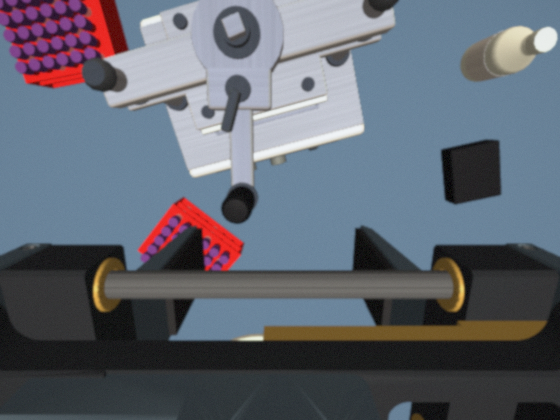

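The wrist view shows the grip at (240,201), the head at (236,35) with the light spindle square, and the fin leaning image-left at (231,112). Next I align over the grip, descend and close.

```bash
python3 -m crank '[1.37,-3.08,0,0,0,0, 0,0,0,0,0,0, 0,0,2,0,0,0, 0,0,2,0,0,0, 0,0,2,0,0,0, 0,0,1.4,0,0,0, 0,0,0,0,0,0]'
cat >> h.py <<'E'
AX=np.array([.603,-.114])
def rect(cam,im,z=.298,half=.03,n=300):
    m=camera_model(cam);K=np.array(m['intrinsics']);R=np.array(m['R']);t=np.array(m['t'])
    # image: up=+x, left=+y
    s=2*half/n
    A=np.array([[0,-s,AX[0]+half],[-s,0,AX[1]+half],[0,0,z],[0,0,1]])
    H=K@np.hstack([R,t[:,None]])@A
    return cv2.warpPerspective(im,H,(n,n),flags=cv2.INTER_CUBIC|cv2.WARP_INVERSE_MAP)
E
python3 - <<'E'
from h import *
np.set_printoptions(precision=4,suppress=True)
s=state();print(s['position'],s['force'],s['width'])
im=grab_frame('wrist')[0];save(im,'w2');print(proj('wrist',[.603,-.114,.298]))
a=rect('wrist',im);b=rect('top',grab_frame('top')[0]);save(np.hstack([a,b]),'r2')
E
```

```text
clock: 4.25
position: [0.4753, -0.0943, 0.2893]
tool_rot: [-0.0, 0.996, -0.088, -0.001]
force: [0.7, 0.7, 0.9]
width: 0.0914
[ 0.4753 -0.0943  0.2893] [0.6549 0.6507 0.8529] 0.09136453949946008
[273.2404   7.0766]
```

View pics/w2.png

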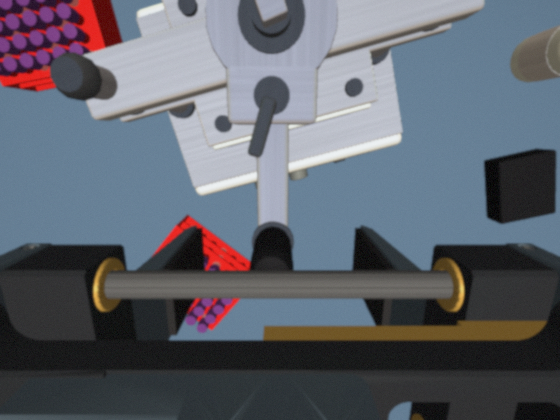

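View pics/r2.png

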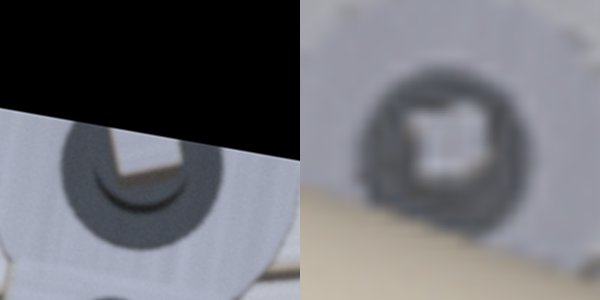

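```bash
python3 -m crank '[0,0,0,0,0,0,0,0,0,0,0,0,0,0,0,0,0,0,0,0,0,0,0,0]' -1;  python3 -m crank '[0.065,-1.298,0,0,0,0.1, 0.065,-1.298,0,0,0,0.1, 0.065,-1.298,0,0,0,0.1, 0.065,-1.298,0,0,0,0.1, 0.065,-1.298,0,0,0,0.1, 0,0,0,0,0,0]'
cat >> h.py <<'E'
def report(n):
    s=state();p=s['position'];v=p[:2]-AX
    print('t',s['clock'],'pos',p.round(4),'r',np.hypot(*v).round(4),'lever',round(np.arctan2(-v[1],-v[0])-.0815,3),'F',s['force'].round(1),'w',round(s['width'],4),'j6',s['qpos'][5].round(2))
    im=grab_frame('wrist')[0];save(im,n)
    t=np.array(grab_frame('top')[0]); a=rect('wrist',im);b=rect('top',t);save(np.hstack([a,b]),n+'r')
E
python3 -c "from h import *;report('w3')"
```

```text
clock: 4.85
position: [0.476, -0.0939, 0.29]
tool_rot: [0.0, 0.996, -0.087, 0.0]
force: [-0.1, 0.7, -0.1]
width: 0.0542
clock: 5.6
position: [0.5013, -0.0343, 0.2897]
tool_rot: [0.0, 0.943, -0.332, -0.002]
force: [-10.4, 2.5, 6.5]
width: 0.0233
t 5.6 pos [ 0.5013 -0.0343  0.2897] r 0.1292 lever -0.747 F [-10.4   2.5   6.5] w 0.0233 j6 2.06
```

View pics/w3.png

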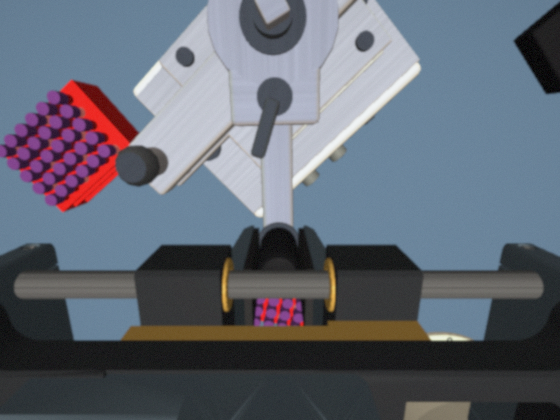

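View pics/w3r.png

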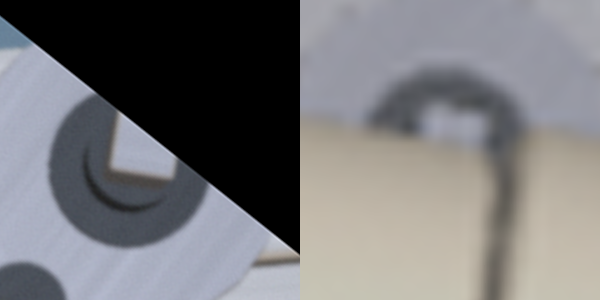

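The spindle square turned clockwise about 18°, so the ratchet already grips in the lowering direction and no flip is needed. I'll continue the stroke and then ratchet back.

```bash
python3 -m crank '[0.065,-1.298,0,0,0,0.1, 0.065,-1.298,0,0,0,0.1, 0.065,-1.298,0,0,0,0.1, 0.065,-1.298,0,0,0,0.1, 0,0,0,0,0,0]'
python3 -c "from h import *;report('w4')"; python3 -m crank '[0.065,1.298,0,0,0,-0.1, 0.146,1.943,0,0,0,-0.15, 0.146,1.943,0,0,0,-0.15, 0.146,1.943,0,0,0,-0.15, 0.146,1.943,0,0,0,-0.15, 0.146,1.943,0,0,0,-0.15, 0,0,0,0,0,0]'
python3 -c "
from h import *;report('w5')
import cv2
cv2.imwrite('pics/c45.png',np.vstack([cv2.imread('pics/w4r.png'),cv2.imread('pics/w5r.png')]))"
```

```text
clock: 6.32
position: [0.5408, -0.0, 0.2897]
tool_rot: [-0.0, 0.859, -0.512, -0.002]
force: [-12.8, 14.0, 9.2]
width: 0.0233
t 6.325 pos [ 0.5408 -0.      0.2897] r 0.1299 lever -1.152 F [-12.8  14.    9.2] w 0.0233 j6 2.53
clock: 7.3
position: [0.4771, -0.0884, 0.2898]
tool_rot: [0.0, 0.994, -0.112, 0.0]
force: [1.8, -0.8, -4.4]
width: 0.0231
t 7.3 pos [ 0.4771 -0.0884  0.2898] r 0.1285 lever -0.282 F [ 1.8 -0.8 -4.4] w 0.0231 j6 1.49
```

View pics/c45.png

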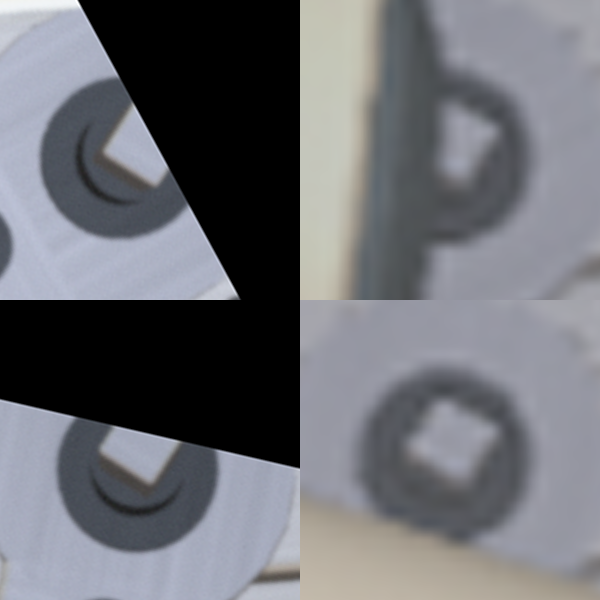

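View pics/w5.png

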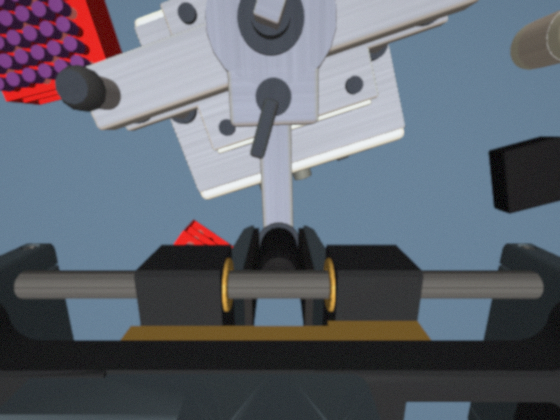

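The square held at about -32° through the return, so the spindle is near -0.64 rad. I'll keep swinging loose to about +1.1.

```bash
python3 -m crank '[0.146,1.943,0,0,0,-0.15, 0.146,1.943,0,0,0,-0.15, 0.146,1.943,0,0,0,-0.15, 0.146,1.943,0,0,0,-0.15, 0.146,1.943,0,0,0,-0.15, 0.146,1.943,0,0,0,-0.15,0.146,1.943,0,0,0,-0.15, 0.146,1.943,0,0,0,-0.15,0.146,1.943,0,0,0,-0.15,0,0,0,0,0,0]'
python3 -c "
from h import *;report('w6');save(grab_frame('side')[0],'s6')
import cv2
a=cv2.imread('pics/s6.png')[130:290,190:390];cv2.imwrite('pics/s6z.png',cv2.resize(a,None,fx=3.7,fy=3.7,interpolation=2)[:600])"
```

```text
clock: 8.65
position: [0.5502, -0.2319, 0.2897]
tool_rot: [-0.001, 0.846, 0.534, 0.002]
force: [7.8, 12.2, -1.3]
width: 0.0236
t 8.65 pos [ 0.5502 -0.2319  0.2897] r 0.1292 lever 1.068 F [ 7.8 12.2 -1.3] w 0.0236 j6 -0.06
```

View pics/w6r.png

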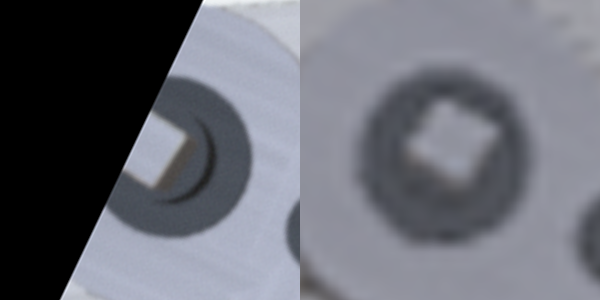

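View pics/s6z.png

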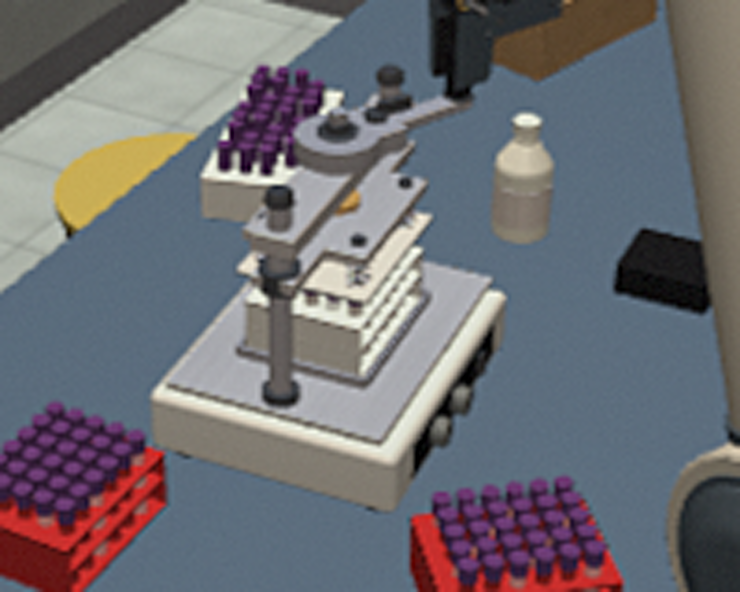

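View pics/w6.png

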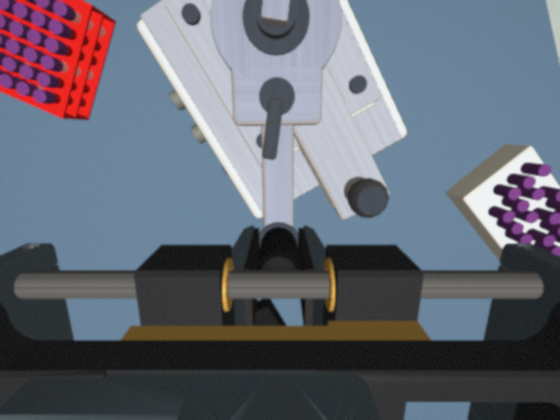

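```bash
python3 -m crank '[0.146,-1.943,0,0,0,0.15, 0.146,-1.943,0,0,0,0.15, 0.146,-1.943,0,0,0,0.15, 0.146,-1.943,0,0,0,0.15, 0.146,-1.943,0,0,0,0.15, 0.146,-1.943,0,0,0,0.15, 0.146,-1.943,0,0,0,0.15, 0.146,-1.943,0,0,0,0.15, 0.146,-1.943,0,0,0,0.15, 0.146,-1.943,0,0,0,0.15, 0,0,0,0,0,0]'
python3 -c "
from h import *;report('w7');save(grab_frame('side')[0],'s7')
import cv2
a=cv2.imread('pics/s7.png')[130:290,190:390];cv2.imwrite('pics/s7z.png',cv2.resize(a,None,fx=3.7,fy=3.7,interpolation=2)[:600])"
```

```text
clock: 10.18
position: [0.4829, -0.0677, 0.2897]
tool_rot: [0.0, 0.983, -0.186, -0.0]
force: [-2.7, -0.8, -2.6]
width: 0.0232
t 10.175 pos [ 0.4829 -0.0677  0.2897] r 0.1287 lever -0.449 F [-2.7 -0.8 -2.6] w 0.0232 j6 1.68
```

View pics/w7r.png

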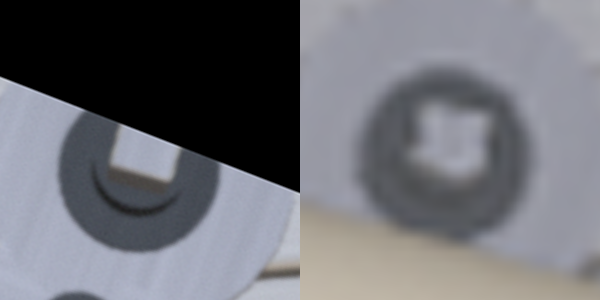

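View pics/s7z.png

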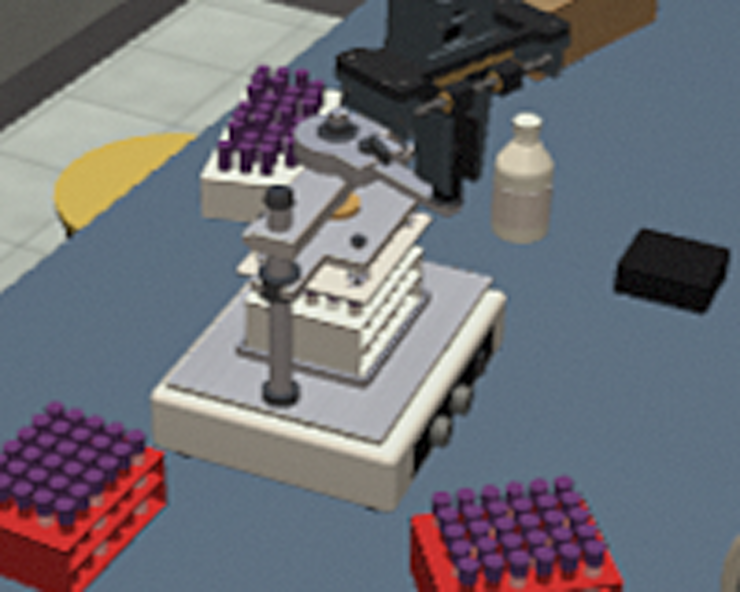

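View pics/w7.png

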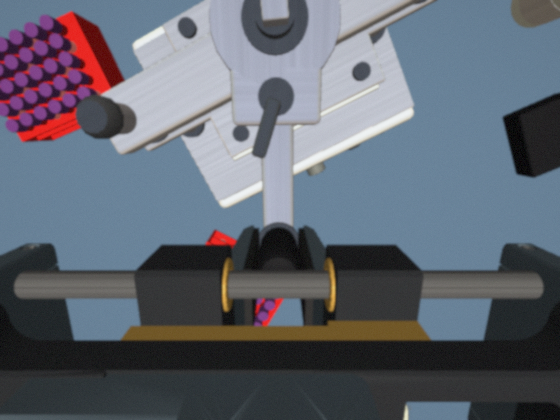

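The square moved to about -103°, so the spindle is near -1.9 rad with the lever at -0.45. Another 0.7 rad should bring the squeeze to about 7.5 mm.

```bash
python3 -m crank '[0.065,-1.298,0,0,0,0.1, 0.065,-1.298,0,0,0,0.1, 0.065,-1.298,0,0,0,0.1, 0.065,-1.298,0,0,0,0.1, 0.065,-1.298,0,0,0,0.1, 0.065,-1.298,0,0,0,0.1, 0.065,-1.298,0,0,0,0.1, 0,0,0,0,0,0]'
python3 -c "
from h import *;report('w8');save(grab_frame('side')[0],'s8')
import cv2
a=cv2.imread('pics/s8.png')[170:230,240:320];cv2.imwrite('pics/s8z.png',cv2.resize(a,None,fx=8,fy=8,interpolation=2)[:600])
a=cv2.imread('pics/s6.png')[170:230,240:320];cv2.imwrite('pics/s6zz.png',cv2.resize(a,None,fx=8,fy=8,interpolation=2)[:600])"
```

```text
clock: 11.32
position: [0.5408, -0.0001, 0.2897]
tool_rot: [-0.001, 0.859, -0.512, -0.003]
force: [-13.4, 17.8, 7.6]
width: 0.023
t 11.325 pos [ 5.408e-01 -1.000e-04  2.897e-01] r 0.1298 lever -1.152 F [-13.4  17.8   7.6] w 0.023 j6 2.53
```

View pics/w8r.png

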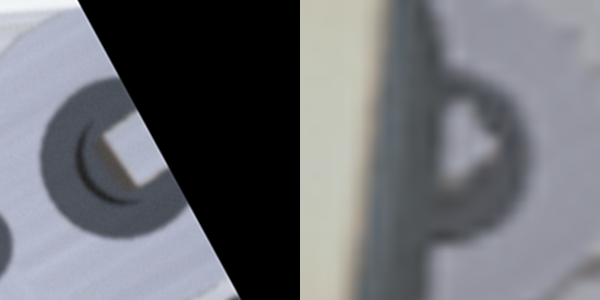

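View pics/s8z.png

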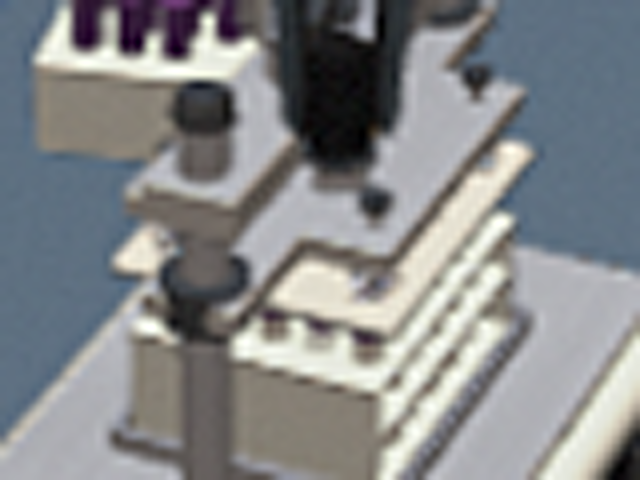

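View pics/s6zz.png

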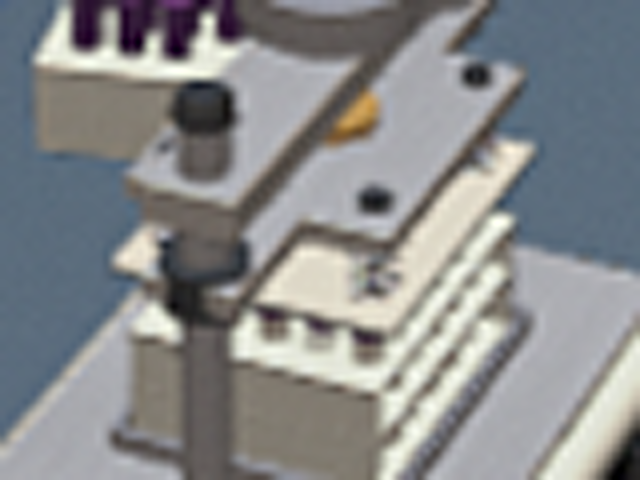

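View pics/w8.png

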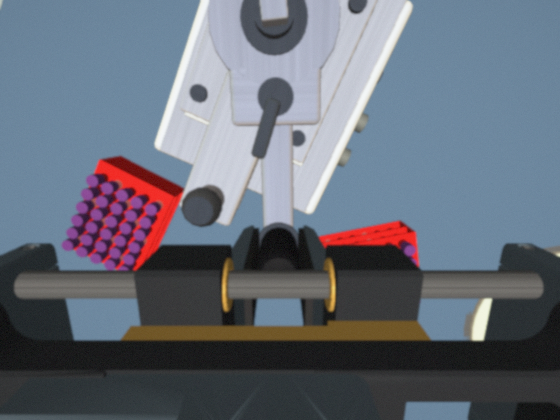

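Bolt heads now stand clearly above the carriage: at (375,200) in the zoomed side view, with the carriage edge dropped about 2.2 px. The spindle is near -2.58 rad, which gives about 7.3 mm. I'll release and check.

```bash
python3 -m crank '[0,0,0,0,0,0,0,0,0,0,0,0,0,0,0,0,0,0,0,0,0,0,0,0]' 0.3; python3 -m crank '[0,0,-3,0,0,0, 0,0,-4,0,0,0, 0,0,-4,0,0,0, -4,0,-2,0,0,0, -4,0,0,0,0,0, 0,0,0,0,0,0]'
python3 -c "
from h import *
s=state();print(s['force'],s['position'],s['clock'])
im,d=grab_frame('wrist');save(im,'w9');np.save('w9d.npy',d)
s,sd=grab_frame('side');save(s,'s9');np.save('s9d.npy',sd)
save(grab_frame('top')[0],'t9')
m=camera_model('wrist');np.savez('w9m.npz',**{k:np.array(v) for k,v in m.items()})
a=cv2.imread('pics/s9.png')[170:230,240:320];cv2.imwrite('pics/s9z.png',cv2.resize(a,None,fx=8,fy=8,interpolation=2)[:600])
"
```

```text
clock: 11.98
position: [0.5423, -0.0024, 0.29]
tool_rot: [-0.0, 0.859, -0.512, 0.0]
force: [0.7, 0.3, 0.2]
width: 0.0586
clock: 12.72
position: [0.5032, 0.0699, 0.4206]
tool_rot: [-0.0, 0.86, -0.511, 0.0]
force: [0.4, -0.6, 0.7]
width: 0.0595
[ 0.42108009 -0.58983852  0.65642694] [0.50321302 0.06987791 0.42056813] 12.725
```

View pics/w9.png

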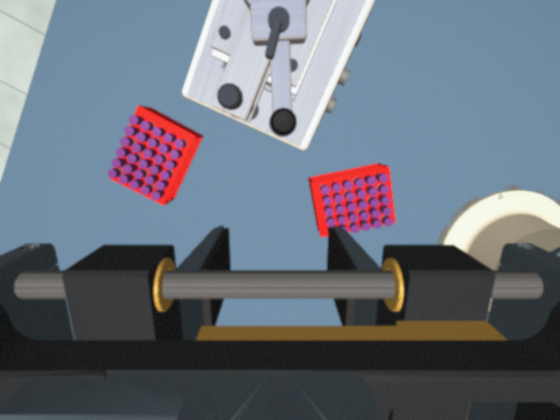

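View pics/s9z.png

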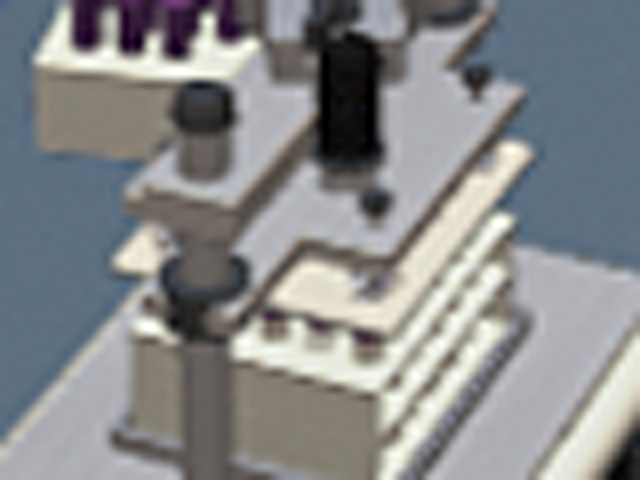

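View pics/t9.png

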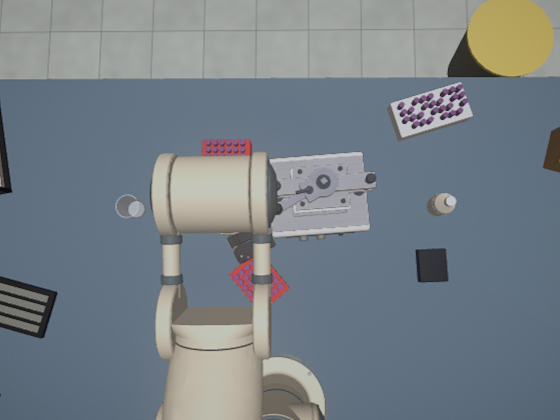

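```bash
python3 - <<'E'
from h import *
g=lambda n:cv2.GaussianBlur(cv2.cvtColor(cv2.imread(f'pics/{n}.png'),6).astype(np.float32),(0,0),.7)
X=np.array([.55,-.06,.19]);k=(proj('side',X)-proj('side',X+[0,0,.01]));print('px/cm',k)
def shift(a,b,x0,x1,y0,y1):
    best=[]
    for d in np.arange(-2,6,.05):
        M=np.float32([[1,0,-k[0]/k[1]*d],[0,1,-d]])
        w=cv2.warpAffine(b,M,(560,420),flags=cv2.INTER_CUBIC)
        best.append((np.abs(w[y0:y1,x0:x1]-a[y0:y1,x0:x1]).mean(),d))
    e,d=min(best);return round(d/k[1]*10,2),round(float(e),1)
a=g('side0')
for n in ['s6','s7','s8','s9']:
    b=g(n)
    # zoom/8 + (240,170); carriage edge front corner, plate lower edge, bolt head
    print(n,'carr',shift(a,b,278,285,196,205),shift(a,b,290,296,192,203),'plate',shift(a,b,276,289,205,213),shift(a,b,290,303,196,212),'bolt',shift(a,b,283,291,191,196))
E
```

```text
px/cm [-0.057586    2.76820197]
s6 carr (np.float64(3.07), 6.6) (np.float64(3.07), 7.3) plate (np.float64(3.25), 16.3) (np.float64(0.72), 9.3) bolt (np.float64(3.79), 5.5)
s7 carr (np.float64(7.41), 10.1) (np.float64(7.22), 9.6) plate (np.float64(3.79), 20.8) (np.float64(1.26), 14.6) bolt (np.float64(4.15), 6.9)
s8 carr (np.float64(10.3), 12.0) (np.float64(9.93), 10.4) plate (np.float64(3.79), 22.4) (np.float64(1.26), 17.7) bolt (np.float64(4.15), 14.7)
s9 carr (np.float64(10.3), 11.0) (np.float64(9.93), 9.6) plate (np.float64(3.79), 21.2) (np.float64(1.26), 16.7) bolt (np.float64(4.15), 15.9)
```

```bash
python3 -c "from rig import *;s=state();print(s['force'],s['clock']);print(job_done())"
```

```text
[ 0.64996293 -0.13834606 -0.85488731] 12.875
the job is handed in; nothing more can be done
None
```

I clamped the rack with the springs squeezed about 6 to 7 mm, inside the 4.5 to 11.5 mm band, and handed the job in at 12.9 s. `job_done` gives no verdict, so the result rests on my own checks.

**What I did:** I gripped the ratchet lever and tried it clockwise. It drove the spindle that way, so it was already set for lowering and I left the reversing lever alone. Two strokes, with a loose swing back between them, turned the spindle from about +0.1 to about -2.6 rad. Then I opened the gripper and backed away.

**Squeeze:** The checks disagree by about 1 mm.
- The spindle angle gives about 7.3 mm, assuming the stated 3 mm starting gap.
- Image shifts in the side camera give about 6.2 mm: the carriage came down about 10.1 mm and the plate about 3.8 to 4.1 mm. Some of these image matches were noisy; one plate window read 1.3 mm and I discarded it.

**Everything else:**
- **Rack:** it looked in place and level in the last side picture. I did not measure its position or tilt numerically.
- **Bench:** the bottle, slide box and beaker looked unmoved in the top view.
- **Robot:** it was clear of everything, with wrist force about 1 N.

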